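# Seat the ceramic medallion in its plaque and turn the catch over it

### The arm

A 6-joint arm with a two-finger parallel gripper is mounted at the origin on the work surface. World frame = base frame: x ahead of the robot, y to its left, z up, the work surface at z = 0. Lengths are in mm, angles in rad, forces in N, time in s.
With the tool pointing down it reaches from about 350 to 975 mm from the base axis. Payload 7.1 kg.
Tool frame: the origin (TCP) lies on the mounting face of the last link; the fingertips stand 182 mm ahead of it and the grasp point (between the pads) lies 163 mm ahead of it; z points along the fingers, y is the direction in which the jaws open and shut (so a half turn about z gives the same grasp; the last joint's range is limited). The gripper opens to 88 mm and grips with 3 to 60 N. Pads are 20 mm wide; open, the fingers measure 115 mm over their backs; the gripper's body (75 mm by 178 mm) begins 61 mm behind the grasp point.
Start: joints at [1.244, 0.423, 1.63, -0, 1.089, -0.019], TCP at [189.32, 595.621, 404.675] pointing down, gripper open.
Joint ranges: [-3, 3], [-0.9, 2.11], [0.09, 2.58], [-1.31, 4.45], [0.11, 2.69], [-2.54, 2.54]. Speed limits (rad/s): [2.39, 2.39, 3.01, 3.14, 3.14, 3.14].

### API

Orientations are given as a rotation vector (axis times angle).
In Python, from workcell import ctrl, optics, nets gives the robot as it stands.
- The arm moves only by the tool send_rows, never from a script. Its argument "rows" is a list of rows, each an object with "offset": the shift along the tool's x, y, z in m, a list of three; "twist": the turn, a rotation vector about the tool's x, y, z in degrees, a list of three. A call has exactly 5 rows; each row shifts and turns the pose as measured when the row begins, along the tool's axes as they then stand; what a row does not reach is not made up. A row lasts 1/12 s, in which the tool goes at most 41.7 mm and 7.16 degrees, less where a joint would pass 70% of its speed; a pose out of reach is approached as far as the arm can. A call is refused whole if a number of a shift passes 0.0417 or a number of a turn 7.16, either way. A call with a gripper value outside its range is refused whole. "gripper" is the finger opening in m, from 0 to 0.0878, set as the call begins (left out, the last holds). The fingers move at their own pace and stop on an object; the grip force is fixed at half the most. Time passes only in rows, so rows that do not move let the fingers close, or fill a call up. It gives the time, the measured TCP pose, the force and the opening at its end, in the units of the state.
- ctrl.get_obs(): the state, without advancing time (a new reading comes with each control period).
- optics.get_image(name): name is "scene" or "top" or "wrist"; returns (picture, depth): 480x640x3 uint8, blue, green, red; 480x640 float32, mm along the optical axis (not along the pixel's ray), 0 where there is no reading.
- optics.camera_info(name): a dict with "K" (3x3 intrinsics, pixels), "pose" (4x4, takes a point from camera to world coordinates). Camera axes: x right, y down, z forward; pixel columns grow to the right and rows downward; lengths in mm; the calibration is good to about 2 mm. A picture is of the moment at which its call begins: read the wrist's pose just before it. camera_info takes no time and is no camera call; for the wrist camera it gives the pose at the moment of the call.
- ctrl.close_job(): hands the job in, once; it reports no verdict.
Trained networks look in the newest picture that a camera, given by its name, has taken for a name from the list of things; names that differ only in an ending like _2 or _b are one class to them, and where a whole thing is asked for, a point or a joint stands for the part that bears it (a point fixed in the world has none). Each returns a list of dicts, best first, with "conf" (0 to 1); they miss things now and then, are a little off and sometimes report something else, mostly with a low value. They report only what shows in the picture. A call takes as long as a camera call. They do not tell look-alikes from the thing itself.
- nets.spot_in(camera, label): "extent" ([left, top, right, bottom] in pixels, round what is visible of it).
- nets.spot_point(camera, label): "position" ([column, row] in pixels: a listed point, or the origin of a listed thing).
The state is a dict: "t": time; "qpos": joint angles; "qvel": joint speeds; "joint_torque": joint torques, N m; "ee_pos": TCP position; "orientation": TCP orientation; "ft_force": force on the tool from outside, world axes, zero at the start; "moment": the same for the moment, N m; "width": finger opening in mm.
Only numpy, scipy, OpenCV 4.12 (cv2) and the standard library are available. Lean on these libraries where they do the work, as an engineer would, in place of code of your own. Each camera call takes 0.05 s, during which the arm holds its last target. There are 200 camera calls.

### The job

With the fingertips only, push the larger of the two white ceramic medallions across the top of the brown wooden plaque until it drops into the round recess and lies flat at the bottom of it. Then push the little brass turn-button round on its screw until it points across the middle of the medallion. Do not pick up or lift the medallion, and leave the smaller medallion and everything else where they are; finish with the hand clear.

Things in the scene. Friction and masses are not known exactly. Their poses are not given: they have to be found in the camera images.
- plaque: Fixed brown wooden board lying on the table (it does not move), 170 mm along its x, 300 mm along its y, 24 mm thick; flat top at 24 mm above the table. Origin at the centre of its underside, z up; its x axis points roughly away from the robot. One round recess in its middle, see point recess.
- recess (a point): Centre of the recess's mouth, level with the plaque's flat top (24 mm above the table); axes as the plaque's. The recess is 64 mm across and 11 mm deep with a flat floor (dark grey) and a 1.5 mm chamfer at the rim.
- large_medallion: The medallion to seat: loose white ceramic disc, 60 mm across, 10 mm thick, about 65 g, with a low rosette (under 1.5 mm high) on top. Lies flat on the plaque, about 100 mm left or right of the recess. Origin at the centre of its underside. Seated, its underside is 11 mm below the plaque's top and its top face 1 mm below.
- small_medallion: The smaller one, to be left alone: the same look, 42 mm across, 10 mm thick, flat on the plaque's top on the other side of the recess. Origin at the centre of its underside.
- button (a joint): Angle (rad) of the brass turn-button behind the recess, a flat bar turning on an upright screw near its end. 0: it points along the plaque's -x, across the recess centre; grows anticlockwise seen from above (1.57: along the plaque's -y; 3.1: along +x, away from the recess). Starts open at 2.0 to 2.9; stops at -0.1 and 3.1; stays where it is left, light friction (about 0.5 N at the tip).
- button_pivot (a point): Axis of the turn-button's screw at mid-thickness of the bar, 7.5 mm above the plaque's top, 46 mm from the recess centre along the plaque's +x. The bar is 12 mm wide and 9 mm thick, underside 3 mm and top 12 mm above the plaque's top; it reaches 46 mm from the screw to its tip and 6 mm the other way.
- button_tip (a point): Tip of the turn-button at mid-thickness, 46 mm from the screw axis; it moves with the bar.
- paint_pot: Bystander: clear lidded pot 38 mm across, 45 mm tall, on the table just in front of the plaque (robot side). Origin at the centre of its underside.
- varnish_pot: Bystander: amber glass jar with black lid, 44 mm across, 50 mm tall, on the table just behind the plaque's left half. Origin at the centre of its underside.
- ball_on_stand: Bystander: white ball ornament 72 mm across fixed on a low wooden foot, 84 mm tall in all, on the table just behind the plaque's right half. Origin at the centre of the foot's underside.
- glue_bottle: Bystander: white bottle 52 mm across, 130 mm tall, on the table to the left. Origin at the centre of its underside.
- water_mug: Bystander: blue mug 76 mm across, 85 mm tall, on the table far right. Origin at the centre of its underside.
- palette_plate: Bystander: white plate 170 mm across, 16 mm tall, on the table at the right. Origin at the centre of its underside.
- flat_brush: Bystander: wooden paint brush 190 mm long lying on the table near right. Origin under its middle.
There are look-alikes about, which are no part of the job. Leave any green or turquoise look-alike of the large_medallion alone.

How it is judged:
By the outcome, as a careful person would: the job done as asked, in the order asked, and still so for the second after the job is handed in, with the robot touching nothing.
It also fails if it takes over 67 s, if anything falls off the work surface, if the arm or the gripper's body presses on something with over 40 N, if the wrist force passes 120 N, or if a joint passes its speed limit or range.

## Working session

There is one attempt and no reset: what is moved stays moved. The work goes in short steps, Python scripts to look and compute and a tool call to move; the robot and the scene stay as the last step left them, time stands still between calls to the robot, and variables do not carry over. Pictures are saved under pics/ and viewed, about 8 in all and at most 12, crops included, and the job is handed in when it is done.

Besides the shell and the picture viewer there is one more tool, called as a command line: name --argument value ..., lists and objects as JSON in quotes. send_rows: Moves the arm, as the interface text tells. Its arguments: {"type":"object","properties":{"rows":{"type":"array"},"gripper":{"type":"number"}},"required":["rows"]}

```bash
ls; mkdir -p pics; cat > h.py <<'E'
import numpy as np, cv2
from scipy.spatial.transform import Rotation as R
from workcell import ctrl, optics, nets
def shot(c, f=None):
    im,d=optics.get_image(c)
    if f: cv2.imwrite('pics/'+f,im)
    return im,d,optics.camera_info(c)
def onplane(px,info,z):
    K=np.array(info['K']);P=np.array(info['pose'])
    r=P[:3,:3]@np.linalg.solve(K,[px[0],px[1],1.]);o=P[:3,3]
    return o+r*(z-o[2])/r[2]
def proj(p,info):
    K=np.array(info['K']);P=np.array(info['pose'])
    c=P[:3,:3].T@(np.array(p,float)-P[:3,3]);u=K@c;return u[:2]/u[2]
E
python3 - <<'E'
from h import *
print({k:np.round(v,3) for k,v in ctrl.get_obs().items()})
for c in ['top','scene']:
    im,d,i=shot(c,c+'1.png')
    print(c,np.round(i['K'],1).tolist(),np.round(i['pose'],2).tolist())
    for n in ['recess','large_medallion','small_medallion','button_pivot','button_tip','plaque']:
        for r in nets.spot_point(c,n)[:3]:
            z={'recess':24,'large_medallion':24,'small_medallion':24,'button_pivot':31.5,'button_tip':31.5,'plaque':0}[n]
            print(n,round(r['conf'],2),np.round(r['position'],1),np.round(onplane(r['position'],i,z),1))
E
```

```text
pics
{'t': np.float64(0.0), 'qpos': array([ 1.244,  0.424,  1.631,  0.   ,  1.089, -0.019]), 'qvel': array([ 0.001, -0.   , -0.002, -0.   ,  0.   ,  0.001]), 'joint_torque': array([ 0.0000e+00, -5.4461e+01, -2.7367e+01,  6.5000e-02,  2.3000e-02,
       -0.0000e+00]), 'ee_pos': array([189.214, 595.376, 403.931]), 'orientation': array([-4.810e-01, -3.104e+00,  2.000e-03]), 'ft_force': array([ 0.221,  0.857, -0.53 ]), 'moment': array([-0.048, -0.02 , -0.016]), 'width': np.float64(87.611)}
top [[535.6, 0.0, 311.5], [0.0, 535.6, 248.5], [0.0, 0.0, 1.0]] [[-0.05, -0.98, 0.2, 301.69], [-1.0, 0.05, -0.01, -40.25], [0.0, -0.2, -0.98, 1221.47], [0.0, 0.0, 0.0, 1.0]]
recess 0.62 [307.2 258.5] [524.5 -47.2  24. ]
large_medallion 0.92 [350.6 257.5] [ 521.9 -145.9   24. ]
large_medallion 0.85 [406.9 238.7] [ 559.3 -277.8   24. ]
large_medallion 0.72 [344.7 341.2] [ 335.2 -120.7   24. ]
small_medallion 0.69 [265.4 267.3] [509.   48.3  24. ]
small_medallion 0.63 [306.6 240.5] [566.5 -47.9  24. ]
button_pivot 0.88 [306.4 239.2] [567.9 -47.5  31.5]
button_tip 0.56 [316.5 223.9] [602.6 -72.4  31.5]
button_tip 0.31 [439.8 338.5] [ 330.3 -329.1   31.5]
plaque 0.9 [309.6 263. ] [518.1 -52.4   0. ]
scene [[461.9, 0.0, 315.8], [0.0, 461.9, 239.7], [0.0, 0.0, 1.0]] [[-0.81, 0.42, -0.4, 970.02], [0.58, 0.57, -0.58, 606.93], [-0.02, -0.71, -0.71, 834.14], [0.0, 0.0, 0.0, 1.0]]
recess 0.91 [312. 246.] [527.4 -50.4  24. ]
large_medallion 0.84 [356.3 206.5] [ 346.9 -100.3   24. ]
large_medallion 0.81 [291.  223.1] [ 523.2 -150.3   24. ]
large_medallion 0.75 [257.7 206.9] [ 559.7 -257.2   24. ]
small_medallion 0.69 [346.7 260.7] [489.4  38.5  24. ]
button_pivot 0.74 [299.9 252.4] [567.2 -44.1  31.5]
button_tip 0.67 [284.2 248.4] [590.2 -77.8  31.5]
button_tip 0.42 [207.5 200. ] [ 658.4 -355.8   31.5]
plaque 0.59 [318.3 251.7] [513.1 -44.3   0. ]
```

```bash
python3 - <<'E'
import cv2
im=cv2.imread('pics/top1.png')[170:370,190:470]
cv2.imwrite('pics/top1c.png',cv2.resize(im,None,fx=2.8,fy=2.8,interpolation=cv2.INTER_CUBIC))
E
```

```text
(no output)
```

View pics/top1c.png

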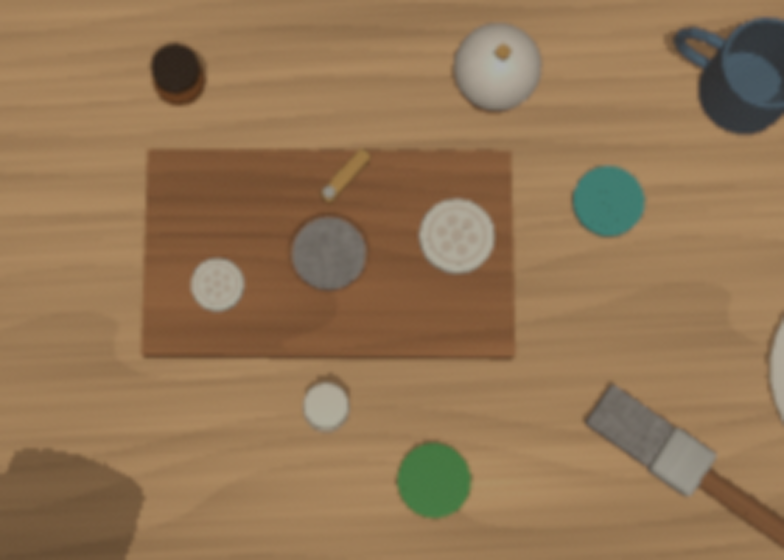

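View pics/scene1.png

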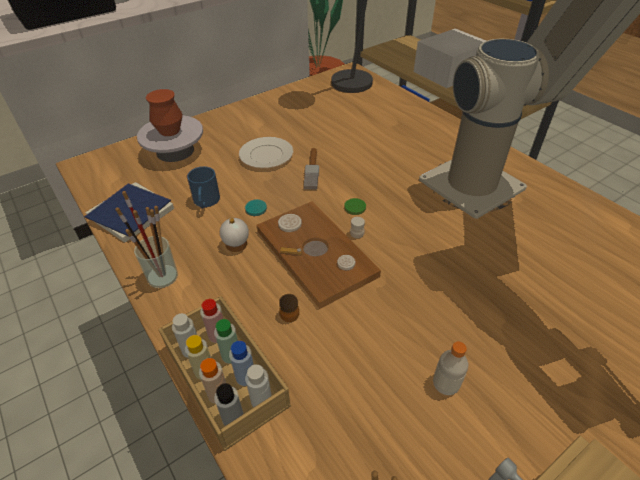

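The first picture (top crop) shows the large white medallion on the right at crop (457,235), the recess at (329,252) and the small medallion at (217,284). The button runs from (328,192) to (365,154). The green and turquoise discs lie off the plaque. The second picture (scene view) agrees with this layout, so the push goes towards +y.

```bash
cat >> h.py <<'E'
def circ(im,info,p0,z,rad,mask):
    "centroid of mask within rad px of p0 -> world"
    yy,xx=np.mgrid[:480,:640]
    m=mask&((xx-p0[0])**2+(yy-p0[1])**2<rad**2)
    (cx,cy),r=cv2.minEnclosingCircle(np.argwhere(m)[:,::-1].astype(np.float32))
    c=np.array([xx[m].mean(),yy[m].mean()])
    return c,m.sum(),onplane(c,info,z)
def plan(dp,dyaw,n=5):
    "total world shift (mm) and world yaw (deg) over n rows -> tool rows"
    o=ctrl.get_obs();Rm=R.from_rotvec(o['orientation']);out=[]
    tilt=None
    for k in range(n):
        out.append((np.round(Rm.inv().apply(np.array(dp)/n)/1000,4).tolist(),round(-dyaw/n,2)))
        Rm=R.from_euler('z',dyaw/n,degrees=True)*Rm
    return out
def st():
    o=ctrl.get_obs();M=R.from_rotvec(o['orientation']).as_matrix()
    tip=o['ee_pos']+M[:,2]*182
    print('t',round(float(o['t']),2),'tcp',np.round(o['ee_pos'],1),'tip',np.round(tip,1),'jaw',round(float(np.degrees(np.arctan2(M[1,1],M[0,1]))),2),'zax',np.round(M[:,2],3),'F',np.round(o['ft_force'],1),'w',round(float(o['width']),1),'q',np.round(o['qpos'],2))
    return o,M,tip
E
python3 - <<'E'
from h import *
im=cv2.imread('pics/top1.png');i=optics.camera_info('top')
hsv=cv2.cvtColor(im,cv2.COLOR_BGR2HSV)
lo=hsv[...,1]<70
for n,p,z,r in [('L',(353,254),34,20),('S',(267.5,271.5),34,16),('rec',(307.5,260),24,20)]:
    print(n,circ(im,i,p,z,r,lo))
m=(hsv[...,1]>120)&(hsv[...,2]<140)&(hsv[...,0]<14)
m[:215]=0;m[310:]=0;m[:,:230]=0;m[:,385:]=0
m=cv2.morphologyEx(m.astype(np.uint8),cv2.MORPH_CLOSE,np.ones((9,9)))
c=max(cv2.findContours(m,0,2)[0],key=cv2.contourArea)
b=cv2.boxPoints(cv2.minAreaRect(c));print(b)
w=np.array([onplane(x,i,24) for x in b]);print(w.round(1));print('c',w.mean(0), [np.linalg.norm(w[k]-w[k-1]).round(1) for k in range(4)])
for n,p,z in [('pivot',(307.1,238.6),36),('tip',(320.4,225),36),('ball',(367.5,194),48),('jar',(253,196),50)]: print(n,onplane(p,i,z).round(1))
print(st()[2])
print(plan([300,-760,0],-72,25)[::5])
E
```

```text
L (array([352.67084079, 253.84973166]), np.int64(559), array([ 528.23883823, -150.28314992,   34.        ]))
S (array([267.26618705, 271.23741007]), np.int64(278), array([498.10717834,  43.72752058,  34.        ]))
rec (array([307.06311637, 260.10650888]), np.int64(507), array([520.84232266, -46.71459502,  24.        ]))
[[241. 224.]
 [373. 224.]
 [373. 297.]
 [241. 297.]]
[[ 612.8  101.1   24. ]
 [ 597.8 -202.7   24. ]
 [ 429.5 -190.2   24. ]
 [ 444.3  105.1   24. ]]
c [521.11096351 -46.66993781  24.        ] [np.float64(168.5), np.float64(304.1), np.float64(168.7), np.float64(295.8)]
pivot [568.2 -49.2  36. ]
tip [598.4 -81.   36. ]
ball [ 663. -192.   48.]
jar [670.4  69.1  50. ]
t 0.7 tcp [189.3 595.6 404.7] tip [189.3 595.6 222.7] jaw 72.36 zax [ 0.  0. -1.] F [-1.5 -0.6 -0. ] w 87.9 q [ 1.24  0.42  1.63  0.    1.09 -0.02]
[189.31727981 595.6431221  222.70085469]
[([-0.0206, -0.0253, -0.0], 2.88), ([-0.0263, -0.0194, -0.0], 2.88), ([-0.0303, -0.0123, -0.0], 2.88), ([-0.0324, -0.0043, -0.0], 2.88), ([-0.0325, 0.0039, -0.0], 2.88)]
```

```bash
python3 - <<'E'
from h import *
for r in plan([343,-805,0],-68.3,25): print(r)
E
```

```text
([-0.0228, -0.0265, -0.0], 2.73)
([-0.0241, -0.0254, -0.0], 2.73)
([-0.0253, -0.0242, -0.0], 2.73)
([-0.0264, -0.023, -0.0], 2.73)
([-0.0274, -0.0217, -0.0], 2.73)
([-0.0285, -0.0204, -0.0], 2.73)
([-0.0294, -0.019, -0.0], 2.73)
([-0.0303, -0.0176, -0.0], 2.73)
([-0.0311, -0.0161, -0.0], 2.73)
([-0.0318, -0.0146, -0.0], 2.73)
([-0.0325, -0.0131, -0.0], 2.73)
([-0.033, -0.0115, -0.0], 2.73)
([-0.0336, -0.0099, -0.0], 2.73)
([-0.034, -0.0083, -0.0], 2.73)
([-0.0344, -0.0067, -0.0], 2.73)
([-0.0346, -0.0051, -0.0], 2.73)
([-0.0348, -0.0034, -0.0], 2.73)
([-0.035, -0.0017, -0.0], 2.73)
([-0.035, -0.0001, -0.0], 2.73)
([-0.035, 0.0016, -0.0], 2.73)
([-0.0348, 0.0033, -0.0], 2.73)
([-0.0347, 0.0049, -0.0], 2.73)
([-0.0344, 0.0066, 0.0], 2.73)
([-0.034, 0.0082, 0.0], 2.73)
([-0.0336, 0.0098, 0.0], 2.73)
```

send_rows --rows '[{"offset": [-0.023,-0.0265,0],"twist": [0,0,2.73]},{"offset": [-0.024,-0.0255,0],"twist": [0,0,2.73]},{"offset": [-0.025,-0.024,0],"twist": [0,0,2.73]},{"offset": [-0.0265,-0.023,0],"twist": [0,0,2.73]},{"offset": [-0.0275,-0.0215,0],"twist": [0,0,2.73]}]' --gripper 0.04

```text
t: 1.12
ee_pos: [257.5, 434.8, 404.1]
orientation: [-0.849, -3.024, -0.008]
ft_force: [-0.0, 0.1, -0.7]
width: 57.6
```

send_rows --rows '[{"offset": [-0.0285,-0.0205,0],"twist": [0,0,2.73]},{"offset": [-0.0295,-0.019,0],"twist": [0,0,2.73]},{"offset": [-0.0305,-0.0175,0],"twist": [0,0,2.73]},{"offset": [-0.031,-0.016,0],"twist": [0,0,2.73]},{"offset": [-0.032,-0.0145,0],"twist": [0,0,2.73]}]'

```text
t: 1.53
ee_pos: [327.1, 265.5, 404.2]
orientation: [1.217, 2.896, 0.012]
ft_force: [0.2, -0.1, 0.5]
width: 40.0
```

send_rows --rows '[{"offset": [-0.0325,-0.013,0],"twist": [0,0,2.73]},{"offset": [-0.033,-0.0115,0],"twist": [0,0,2.73]},{"offset": [-0.0335,-0.01,0],"twist": [0,0,2.73]},{"offset": [-0.034,-0.0085,0],"twist": [0,0,2.73]},{"offset": [-0.0345,-0.0065,0],"twist": [0,0,2.73]}]'

```text
t: 1.95
ee_pos: [394.6, 95.2, 405.0]
orientation: [1.566, 2.721, 0.018]
ft_force: [0.8, -0.3, -0.3]
width: 40.2
```

send_rows --rows '[{"offset": [-0.0345,-0.005,0],"twist": [0,0,2.73]},{"offset": [-0.035,-0.0035,0],"twist": [0,0,2.73]},{"offset": [-0.035,-0.0015,0],"twist": [0,0,2.73]},{"offset": [-0.035,0,0],"twist": [0,0,2.73]},{"offset": [-0.035,0.0015,0],"twist": [0,0,2.73]}]'

```text
t: 2.37
ee_pos: [460.6, -77.1, 405.9]
orientation: [1.893, 2.501, 0.023]
ft_force: [1.2, 1.1, 0.4]
width: 40.0
```

```bash
python3 - <<'E'
from h import *
st()
im,d,i=shot('wrist','w1.png')
print(np.round(i['pose'],2).tolist(),np.round(i['K'],1).tolist())
for n in ['recess','large_medallion','small_medallion','button_pivot','button_tip']:
    z={'recess':24,'large_medallion':24,'small_medallion':24,'button_pivot':31.5,'button_tip':31.5,'plaque':0}[n]
    for r in nets.spot_point('wrist',n)[:2]: print(n,round(r['conf'],2),np.round(r['position'],1),np.round(onplane(r['position'],i,z),1))
for p in [(528,-150,34),(521,-47,24)]: print(proj(p,i))
E
```

```text
t 2.37 tcp [460.6 -77.1 405.9] tip [462.9 -75.5 224. ] jaw 15.74 zax [ 0.013  0.009 -1.   ] F [1.2 1.1 0.4] w 40.0 q [-0.19  0.19  1.97  0.01  0.98 -0.48]
[[0.96, 0.25, 0.09, 442.1], [0.27, -0.93, -0.27, -4.48], [0.02, 0.29, -0.96, 387.34], [0.0, 0.0, 0.0, 1.0]] [[402.1, 0.0, 303.7], [0.0, 402.1, 243.0], [0.0, 0.0, 1.0]]
recess 0.81 [370.1 198.9] [524.2 -50.8  24. ]
large_medallion 0.87 [160.6 218.3] [ 343.2 -118.8   24. ]
large_medallion 0.78 [341.3 302.9] [ 529.  -157.2   24. ]
small_medallion 0.66 [378.1  88.3] [501.3  41.2  24. ]
button_pivot 0.93 [421.7 214.3] [572.3 -50.9  31.5]
button_tip 0.84 [437.7 258.1] [601.5 -86.6  31.5]
button_tip 0.29 [567.4 114.3] [662.5  63.8  31.5]
[343.53696787 300.50228295]
[368.03543233 194.00338803]
```

View pics/w1.png

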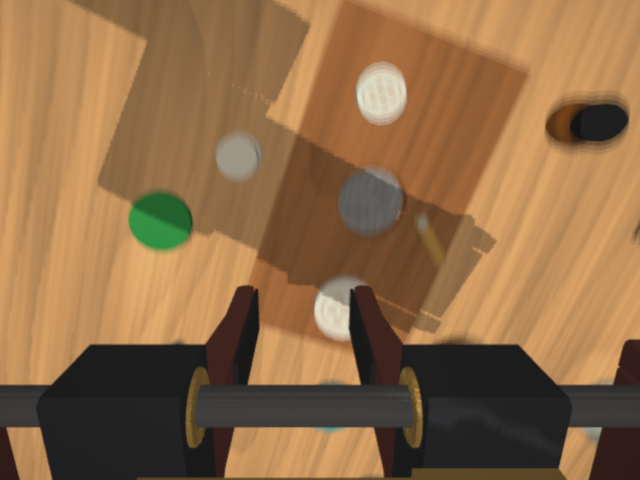

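Picture 3 (wrist) shows the large medallion at about (341,308), partly behind the finger, and the recess at (370,200). The button runs from (421,215) to (438,260). All of it is within a few mm of the top-view values.

```bash
cat >> h.py <<'E'
def goto(tip,jaw,n=5):
    "rows to bring tip point (mm) and jaw angle (deg), tool straight down"
    o,M,t0=st();a=np.radians(jaw)
    y=np.array([np.cos(a),np.sin(a),0]);z=np.array([0,0,-1.]);x=np.cross(y,z)
    Rt=R.from_matrix(np.c_[x,y,z]);R0=R.from_matrix(M)
    p0=o['ee_pos'];p1=np.array(tip,float)-182*z
    rv=(R0.inv()*Rt).as_rotvec()
    print('twist/row',np.round(np.degrees(rv)/n,2))
    for k in range(n):
        Rk=R0*R.from_rotvec(rv*k/n);print(np.round(Rk.inv().apply((p1-p0)/n)/1000,4).tolist())
E
python3 -c "
from h import *
goto([532.5,-213,110],4,5)
im,d,i=shot('wrist')
for n,z in [('recess',24),('large_medallion',24)]:
    for r in nets.spot_point('wrist',n)[:2]: print(n,r['conf'],np.round(onplane(r['position'],i,z),1))
"
```

```text
t 2.67 tcp [459.8 -74.5 405.5] tip [461.8 -72.8 223.5] jaw 15.94 zax [ 0.011  0.009 -1.   ] F [-0.2  0.2 -0.3] w 39.7 q [-0.19  0.18  1.97  0.01  0.98 -0.48]
twist/row [ 0.15 -0.08  2.39]
[-0.0308, 0.0061, 0.0226]
[-0.0305, 0.0074, 0.0226]
[-0.0301, 0.0087, 0.0226]
[-0.0297, 0.01, 0.0227]
[-0.0292, 0.0113, 0.0227]
recess 0.65 [520.7 -45.   24. ]
large_medallion 0.81 [ 526.9 -149.4   24. ]
large_medallion 0.8 [ 341.9 -114.9   24. ]
```

send_rows --rows '[{"offset": [-0.031,0.006,0.0225],"twist": [0.15,-0.08,2.4]},{"offset": [-0.0305,0.0075,0.0225],"twist": [0.15,-0.08,2.4]},{"offset": [-0.03,0.0085,0.0225],"twist": [0.15,-0.08,2.4]},{"offset": [-0.0295,0.01,0.0225],"twist": [0.15,-0.08,2.4]},{"offset": [-0.029,0.011,0.0225],"twist": [0.15,-0.08,2.4]}]'

```text
t: 3.23
ee_pos: [535.8, -207.6, 295.8]
orientation: [2.125, 2.301, 0.009]
ft_force: [0.2, -0.1, 0.7]
width: 39.8
```

send_rows --rows '[{"offset": [0,0,0.015],"twist": [0,0,0]},{"offset": [0,0,0.015],"twist": [0,0,0]},{"offset": [0,0,0.015],"twist": [0,0,0]},{"offset": [0,0,0.008],"twist": [0,0,0]},{"offset": [0,0,0],"twist": [0,0,0]}]'

```text
t: 3.65
ee_pos: [539.2, -208.3, 235.7]
orientation: [2.126, 2.303, 0.007]
ft_force: [-0.2, 1.0, 0.7]
width: 40.1
```

```bash
python3 -c "
from h import *
goto([531.3,-210,27.5],3.6,5)
"
```

```text
t 3.65 tcp [ 539.2 -208.3  235.7] tip [ 540.7 -208.6   53.7] jaw 4.58 zax [ 0.008 -0.002 -1.   ] F [-0.2  1.   0.7] w 40.1 q [-0.39  0.59  1.83  0.    0.71 -0.47]
twist/row [0.09 0.02 0.2 ]
[-0.0002, -0.0016, 0.0052]
[-0.0002, -0.0016, 0.0052]
[-0.0002, -0.0016, 0.0052]
[-0.0002, -0.0016, 0.0052]
[-0.0002, -0.0016, 0.0052]
```

send_rows --rows '[{"offset": [0,-0.002,0.008],"twist": [0.1,0,0.25]},{"offset": [0,-0.002,0.008],"twist": [0.1,0,0.25]},{"offset": [0,-0.002,0.006],"twist": [0.1,0,0.25]},{"offset": [0,-0.0015,0.002],"twist": [0.1,0,0.2]},{"offset": [0,-0.001,0],"twist": [0,0,0]}]'

```text
t: 4.07
ee_pos: [531.2, -206.9, 211.9]
orientation: [2.144, 2.29, -0.0]
ft_force: [-0.8, -0.2, 0.8]
width: 40.0
```

```bash
python3 -c "
from h import *
goto([529,-185,27.5],3.6,5)
"
```

```text
t 4.07 tcp [ 531.2 -206.9  211.9] tip [ 531.8 -207.5   29.9] jaw 3.75 zax [ 0.003 -0.003 -1.   ] F [-0.8 -0.2  0.8] w 40.0 q [-0.39  0.63  1.85 -0.    0.66 -0.46]
twist/row [0.04 0.04 0.03]
[0.0044, -0.0001, 0.0005]
[0.0044, -0.0001, 0.0005]
[0.0044, -0.0001, 0.0005]
[0.0044, -0.0002, 0.0005]
[0.0044, -0.0002, 0.0005]
```

send_rows --rows '[{"offset": [0.006,0,0.0012],"twist": [0,0,0]},{"offset": [0.006,0,0.0008],"twist": [0,0,0]},{"offset": [0.006,0,0.0004],"twist": [0,0,0]},{"offset": [0.006,0,0],"twist": [0,0,0]},{"offset": [0.006,0,0],"twist": [0,0,0]}]'

```text
t: 4.48
ee_pos: [529.2, -175.4, 210.5]
orientation: [2.145, 2.286, 0.001]
ft_force: [1.0, -0.6, 0.9]
width: 40.5
```

send_rows --rows '[{"offset": [0.006,0,0],"twist": [0,0,0]},{"offset": [0.006,0,0],"twist": [0,0,0]},{"offset": [0.006,0,0],"twist": [0,0,0]},{"offset": [0.006,0,0],"twist": [0,0,0]},{"offset": [0.006,0,0],"twist": [0,0,0]}]'

```text
t: 4.9
ee_pos: [527.2, -141.4, 210.9]
orientation: [2.143, 2.287, 0.002]
ft_force: [-0.2, -0.7, 0.6]
width: 40.2
```

```bash
python3 -c "
from h import *
st()
im,d,i=shot('wrist','w2.png')
for n,z in [('recess',24),('large_medallion',24),('button_pivot',31.5)]:
    for r in nets.spot_point('wrist',n)[:2]: print(n,r['conf'],np.round(r['position'],1),np.round(onplane(r['position'],i,z),1))
goto([521,-90,28],3.6,10)
"
```

```text
t 4.9 tcp [ 527.2 -141.4  210.9] tip [ 528.4 -142.3   28.9] jaw 3.72 zax [ 0.007 -0.004 -1.   ] F [-0.2 -0.7  0.6] w 40.2 q [-0.28  0.61  1.9  -0.    0.63 -0.35]
recess 0.98 [303.   74.5] [521.4 -44.3  24. ]
large_medallion 0.86 [301.8 237.2] [ 525.  -109.5   24. ]
large_medallion 0.64 [304.8  72.7] [522.  -43.6  24. ]
button_pivot 0.93 [428.   83.2] [567.9 -45.   31.5]
t 5.1 tcp [ 527.3 -142.   210.9] tip [ 528.6 -142.8   28.9] jaw 3.75 zax [ 0.007 -0.004 -1.   ] F [ 0.5  0.2 -0.4] w 40.3 q [-0.28  0.61  1.9  -0.    0.63 -0.35]
twist/row [0.04 0.03 0.01]
[0.0052, -0.0003, 0.0001]
[0.0052, -0.0003, 0.0001]
[0.0052, -0.0003, 0.0001]
[0.0052, -0.0003, 0.0001]
[0.0052, -0.0003, 0.0001]
[0.0052, -0.0003, 0.0001]
[0.0052, -0.0003, 0.0001]
[0.0052, -0.0003, 0.0001]
[0.0052, -0.0003, 0.0001]
[0.0052, -0.0003, 0.0001]
```

View pics/w2.png

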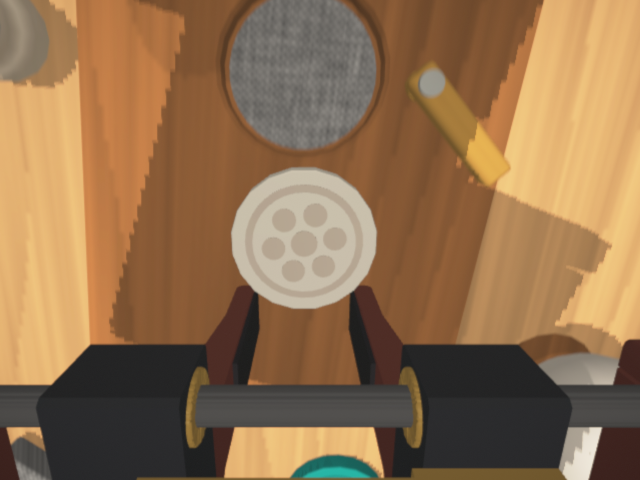

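Picture 4 shows the medallion at (304,238), evenly held between both fingertips. The recess is straight ahead at (303,67) and the button is clear to the right.

send_rows --rows '[{"offset": [0.005,-0.0002,0.0003],"twist": [0,0,0]},{"offset": [0.005,-0.0002,0.0003],"twist": [0,0,0]},{"offset": [0.005,-0.0002,0],"twist": [0,0,0]},{"offset": [0.005,-0.0002,0],"twist": [0,0,0]},{"offset": [0.005,-0.0002,0],"twist": [0,0,0]}]'

```text
t: 5.52
ee_pos: [525.1, -117.0, 210.5]
orientation: [2.144, 2.283, 0.003]
ft_force: [-0.3, -0.6, 0.1]
width: 39.8
```

send_rows --rows '[{"offset": [0.005,-0.0002,0],"twist": [0,0,0]},{"offset": [0.005,-0.0002,0],"twist": [0,0,0]},{"offset": [0.005,-0.0002,0],"twist": [0,0,0]},{"offset": [0.005,-0.0002,0],"twist": [0,0,0]},{"offset": [0.005,-0.0002,0],"twist": [0,0,0]}]'

```text
t: 5.93
ee_pos: [522.2, -89.1, 210.4]
orientation: [2.143, 2.283, 0.003]
ft_force: [0.9, -1.4, 0.5]
width: 40.1
```

```bash
python3 -c "
from h import *
st()
im,d,i=shot('wrist','w3.png')
for n,z in [('recess',24),('large_medallion',24),('button_pivot',31.5)]:
    for r in nets.spot_point('wrist',n)[:2]: print(n,r['conf'],np.round(r['position'],1),np.round(onplane(r['position'],i,z),1))
print(proj((521.2,-45,24),i))
"
```

```text
t 5.93 tcp [522.2 -89.1 210.4] tip [523.9 -90.1  28.4] jaw 3.63 zax [ 0.009 -0.006 -1.   ] F [ 0.9 -1.4  0.5] w 40.1 q [-0.19  0.59  1.94 -0.01  0.6  -0.25]
large_medallion 0.87 [301.  239.4] [520.3 -58.4  24. ]
button_pivot 0.84 [417.8 221.6] [567.3 -45.7  31.5]
button_pivot 0.27 [ 38.5 161.3] [416.7 -30.8  31.5]
[305.00127861 209.15884174]
```

View pics/w3.png

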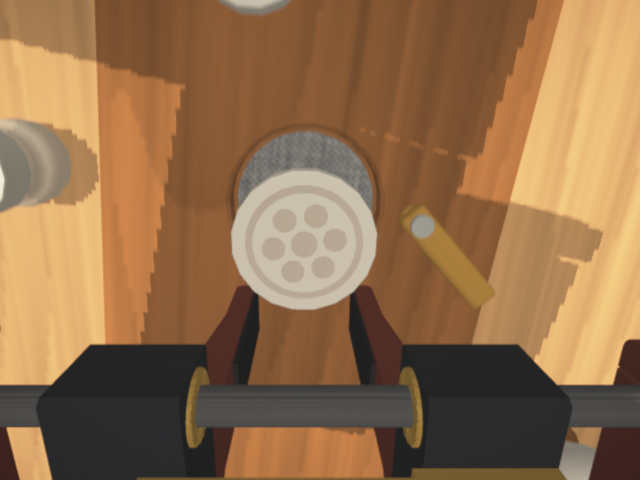

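Picture 5 shows the medallion at (304,239), still flat and bridging the recess rim. The recess centre is at about (305.5,198), roughly 17 mm ahead. It should drop only when nearly concentric, so I go slowly from here.

send_rows --rows '[{"offset": [0.003,0.0003,0],"twist": [0,0,0]},{"offset": [0.003,0.0003,0],"twist": [0,0,0]},{"offset": [0.003,0.0003,0],"twist": [0,0,0]},{"offset": [0.0025,0.0003,0],"twist": [0,0,0]},{"offset": [0.002,0.0002,0],"twist": [0,0,0]}]'

```text
t: 6.55
ee_pos: [522.6, -75.5, 209.9]
orientation: [2.145, 2.282, 0.002]
ft_force: [1.5, -0.3, -0.8]
width: 39.7
```

```bash
python3 -c "
from h import *
st()
im,d,i=shot('wrist','w4.png')
for n,z in [('recess',24),('large_medallion',24),('button_pivot',31.5)]:
    for r in nets.spot_point('wrist',n)[:1]: print(n,r['conf'],np.round(r['position'],1),np.round(onplane(r['position'],i,z),1))
# rim: recess-floor grey vs disc
hsv=cv2.cvtColor(im,cv2.COLOR_BGR2HSV);m=(hsv[...,1]<90)&(hsv[...,2]<140)
m[:110]=0;m[260:]=0;m[:,:225]=0;m[:,390:]=0
p=np.argwhere(m);print(len(p),p.min(0),p.max(0))
print('depth disc',[float(np.median(d[y-4:y+5,x-4:x+5])) for x,y in [(304,195),(304,285),(255,240),(352,240)]])
"
```

```text
t 6.55 tcp [522.6 -75.5 209.9] tip [524.  -76.4  27.9] jaw 3.55 zax [ 0.008 -0.005 -1.   ] F [ 1.5 -0.3 -0.8] w 39.7 q [-0.16  0.59  1.94 -0.01  0.6  -0.22]
large_medallion 0.97 [301.5 240.6] [520.9 -45.6  24. ]
button_pivot 0.94 [413.3 253.3] [567.6 -46.1  31.5]
139 [165 231] [243 375]
depth disc [164.04518127441406, 163.24847412109375, 163.0961456298828, 164.04415893554688]
```

send_rows --rows '[{"offset": [0.0012,0,0],"twist": [0,0,0]},{"offset": [0.0012,0,0],"twist": [0,0,0]},{"offset": [0.0012,0,0],"twist": [0,0,0]},{"offset": [0.0012,0,0],"twist": [0,0,0]},{"offset": [0.0012,0,0],"twist": [0,0,0]}]'

```text
t: 7.17
ee_pos: [522.3, -69.6, 210.0]
orientation: [2.146, 2.282, 0.003]
ft_force: [0.6, -0.5, 0.3]
width: 40.5
```

```bash
python3 -c "
from h import *
st()
im,d,i=shot('wrist','w5.png')
print('depth disc',[float(np.median(d[y-4:y+5,x-4:x+5])) for x,y in [(304,195),(304,275),(255,235),(352,235)]])
"
```

```text
t 7.17 tcp [522.3 -69.6 210. ] tip [523.8 -70.6  28. ] jaw 3.52 zax [ 0.008 -0.005 -1.   ] F [ 0.6 -0.5  0.3] w 40.5 q [-0.15  0.59  1.95 -0.01  0.6  -0.21]
depth disc [167.8179168701172, 177.60952758789062, 172.43919372558594, 172.9415740966797]
```

View pics/w5.png

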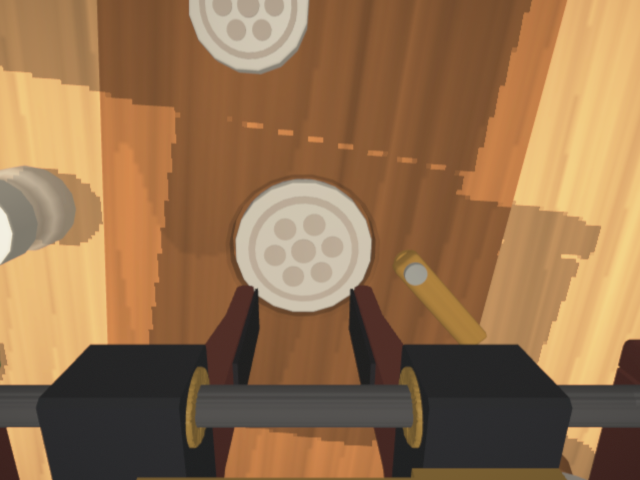

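Picture 6 shows the medallion at (304,246), smaller now and ringed by the rim, so it appears to have dropped. I'll check for tilt with the depth image.

```bash
cat >> h.py <<'E'
def pts(d,info,mask):
    v,u=np.nonzero(mask&(d>0));z=d[v,u];K=np.array(info['K']);P=np.array(info['pose'])
    c=np.c_[(u-K[0,2])/K[0,0]*z,(v-K[1,2])/K[1,1]*z,z]
    return c@P[:3,:3].T+P[:3,3]
def plane(w):
    A=np.c_[w[:,:2]-w[:,:2].mean(0),np.ones(len(w))];s=np.linalg.lstsq(A,w[:,2],rcond=None)[0]
    return s.round(3),w.mean(0).round(1),len(w)
E
python3 -c "
from h import *
im,d,i=shot('wrist')
yy,xx=np.mgrid[:480,:640]
m=((xx-304)**2+(yy-244)**2<50**2)
print('disc slope,z',plane(pts(d,i,m)))
w=np.zeros((480,640),bool);w[100:170,240:370]=1;w[200:280,170:220]=1
print('plaque',plane(pts(d,i,w)))
goto([521.5,-90,110],3.6,5)
"
```

```text
disc slope,z (array([-0.0000e+00, -7.0000e-03,  2.4419e+01]), array([521.9, -41.5,  24.4]), 7787)
plaque (array([-0.   ,  0.   , 24.754]), array([505.8,  -9.9,  24.8]), 13038)
t 7.27 tcp [522.3 -69.5 210. ] tip [523.7 -70.5  28. ] jaw 3.53 zax [ 0.008 -0.005 -1.   ] F [ 0.3 -0.5 -0.4] w 39.7 q [-0.15  0.59  1.95 -0.01  0.6  -0.21]
twist/row [ 0.09  0.07 -0.01]
[-0.0042, -0.0003, -0.0164]
[-0.0042, -0.0003, -0.0164]
[-0.0041, -0.0003, -0.0164]
[-0.0041, -0.0004, -0.0164]
[-0.0041, -0.0004, -0.0164]
```

send_rows --rows '[{"offset": [-0.002,0,-0.008],"twist": [0,0,0]},{"offset": [0,0,-0.01],"twist": [0.1,0.1,1.3]},{"offset": [0,0,-0.01],"twist": [0.1,0.1,1.3]},{"offset": [0,0.01,-0.005],"twist": [0.1,0.1,1.3]},{"offset": [0,0.015,0],"twist": [0,0,1.3]}]' --gripper 0.0

```text
t: 7.68
ee_pos: [545.3, -71.6, 246.9]
orientation: [-2.261, -2.178, 0.001]
ft_force: [-0.4, -0.4, 0.3]
width: 9.7
```

```bash
cat >> h.py <<'E'
YAW=-2.8; REC=np.array([521.,-45.8])
def pl(x,y):
    c,s=np.cos(np.radians(YAW)),np.sin(np.radians(YAW));return REC+[c*x-s*y,s*x+c*y]
def push(a,r=33,gap=0,hx=13,hy=10):
    d=np.array([-np.cos(a),-np.sin(a)]);n=np.array([np.sin(a),-np.cos(a)])
    h=hx*abs(n[0])+hy*abs(n[1])
    return pl(*(np.array([46,0])+r*d+(6+h+gap)*n))
E
python3 -c "
from h import *
i=None
# button angle from picture w5 taken at tcp then: redo from current view
im,d,i=shot('wrist','w6.png')
for n in ['button_pivot','button_tip']:
    for r in nets.spot_point('wrist',n)[:2]: print(n,r['conf'],np.round(r['position'],1),np.round(onplane(r['position'],i,31.5),1))
yy,xx=np.mgrid[:480,:640]
w=pts(d,i,np.ones((480,640),bool))
s=w[(abs(w[:,2]-36.5)<3)&(np.hypot(w[:,0]-567,w[:,1]+47)<55)&(w[:,0]>555)]
print('bar',plane(s)); c=s[:,:2].mean(0);u,S,v=np.linalg.svd(s[:,:2]-c,full_matrices=False)
b=v[0]*np.sign(v[0]@(c-[567,-47]));t=(s[:,:2]-c)@b;print(c,b,'ends',c+b*t.min(),c+b*t.max(),'angle a',np.radians((np.degrees(np.arctan2(b[1],b[0]))-YAW+180)%360))
print([push(a).round(1) for a in (2.4,1.6,.8,0)])
p=push(2.37,gap=8);goto([p[0],p[1],60],-2.8,5)
"
```

```text
button_pivot 0.58 [347.9 234.9] [572.3 -47.8  31.5]
button_tip 0.75 [407.2 295.6] [603.5 -82.6  31.5]
bar (array([-2.1000e-02, -2.8000e-02,  3.7211e+01]), array([586.3, -61.6,  37.2]), 2126)
[586.25429719 -61.64480907] [ 0.70777242 -0.70644052] ends [567.49773117 -42.92353957] [604.08160705 -79.4385711 ] angle a 2.406005506319907
[array([605.9, -55.9]), array([585.6, -81.4]), array([558. , -86.9]), array([533.2, -62.4])]
t 7.83 tcp [546.  -71.5 245.9] tip [545.9 -71.4  63.9] jaw -1.98 zax [-0.001  0.001 -1.   ] F [-0.3 -0.  -0. ] w 1.1 q [-0.15  0.55  1.88  0.    0.71 -0.12]
twist/row [-0.01 -0.01  0.16]
[0.0044, 0.013, 0.0008]
[0.0045, 0.0129, 0.0008]
[0.0045, 0.0129, 0.0008]
[0.0046, 0.0129, 0.0008]
[0.0046, 0.0129, 0.0008]
```

send_rows --rows '[{"offset": [0.005,0.0137,0.001],"twist": [0,0,0.16]},{"offset": [0.005,0.0137,0.001],"twist": [0,0,0.16]},{"offset": [0.005,0.0137,0.001],"twist": [0,0,0.16]},{"offset": [0.005,0.0137,0],"twist": [0,0,0.16]},{"offset": [0.005,0.0137,0],"twist": [0,0,0.16]}]'

```text
t: 8.25
ee_pos: [610.6, -49.3, 242.7]
orientation: [-2.27, -2.16, 0.01]
ft_force: [0.3, 0.5, -0.4]
width: 0.4
```

```bash
python3 -c "
from h import *
im,d,i=shot('wrist','w7.png')
p=push(2.4,gap=11);print(p);goto([p[0],p[1],28.5],-2.8,5)
w=pts(d,i,np.ones((480,640),bool))
s=w[(abs(w[:,2]-36.5)<3)&(np.hypot(w[:,0]-567,w[:,1]+47)<55)&(w[:,0]>555)]
print('bar',plane(s),s.min(0),s.max(0))
print(proj((567,-48,36),i),proj((*push(2.4,gap=11),28),i))
"
```

```text
[613.7236572  -48.17439092]
t 8.3 tcp [613.  -48.7 243.1] tip [611.7 -48.4  61.1] jaw -2.84 zax [-0.007  0.002 -1.   ] F [2.2 1.4 0.7] w 0.6 q [-0.1   0.62  1.74  0.    0.79 -0.05]
twist/row [-0.08 -0.01 -0.01]
[0.0001, 0.0002, 0.0065]
[0.0001, 0.0002, 0.0065]
[0.0001, 0.0002, 0.0065]
[0.0001, 0.0002, 0.0065]
[0.0001, 0.0002, 0.0065]
bar (array([-0.087, -0.073, 36.873]), array([581.2, -55.7,  36.9]), 1619) [563.1806832  -75.27565236  33.5839722 ] [597.11146752 -38.94225619  39.49975862]
[216.42666161 290.27624373] [308.53285164 280.57440296]
```

View pics/w7.png

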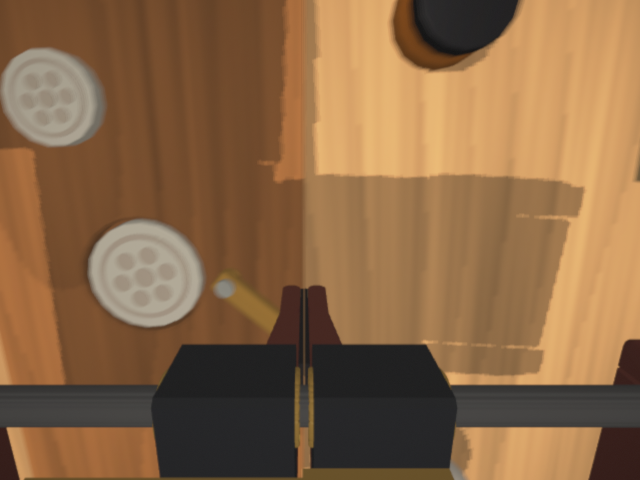

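Picture 7 shows the closed fingertips at (304,290), behind the bar's free side. The bar runs from (222,285) to (278,325) and the medallion lies seated at (146,273). Next I lower the hand behind the bar.

send_rows --rows '[{"offset": [0,0,0.008],"twist": [-0.1,0,0]},{"offset": [0,0,0.008],"twist": [-0.1,0,0]},{"offset": [0,0,0.008],"twist": [-0.1,0,0]},{"offset": [0,0,0.006],"twist": [-0.1,0,0]},{"offset": [0,0,0.001],"twist": [0,0,0]}]'

```text
t: 8.72
ee_pos: [608.7, -49.0, 208.5]
orientation: [-2.272, -2.164, 0.003]
ft_force: [0.7, 0.2, -0.9]
width: 0.4
```

```bash
cat >> h.py <<'E'
def arc(a0,a1,n,r=33,z=29):
    o,M,t=st();Ri=M.T;p=t
    for a in np.linspace(a0,a1,n+1)[1:]:
        q=np.r_[push(a,r,hx=9),z];print(round(a,2),q.round(1),np.round(Ri@(q-p)/1000,4).tolist());p=q
E
python3 -c "
from h import *
arc(2.4,0.8,10)
"
```

```text
t 8.72 tcp [608.7 -49.  208.5] tip [608.  -48.7  26.5] jaw -2.78 zax [-0.004  0.002 -1.   ] F [ 0.7  0.2 -0.9] w 0.4 q [-0.1   0.67  1.75  0.    0.72 -0.05]
2.24 [601.8 -63.7  29. ] [-0.0153, -0.0054, -0.0025]
2.08 [598.4 -69.3  29. ] [-0.0057, -0.0031, 0.0]
1.92 [593.8 -74.3  29. ] [-0.0052, -0.0044, 0.0]
1.76 [588.1 -78.4  29. ] [-0.0044, -0.0055, 0.0]
1.6 [581.6 -81.3  29. ] [-0.0033, -0.0064, 0.0]
1.44 [577.  -83.4  29. ] [-0.0023, -0.0045, 0.0]
1.28 [572.4 -85.   29. ] [-0.0018, -0.0045, 0.0]
1.12 [567.3 -85.9  29. ] [-0.0011, -0.0051, 0.0]
0.96 [561.8 -85.8  29. ] [-0.0002, -0.0055, 0.0]
0.8 [556.1 -84.8  29. ] [0.0008, -0.0058, 0.0]
```

send_rows --rows '[{"offset": [-0.0075,-0.0025,-0.0015],"twist": [0,0,0]},{"offset": [-0.008,-0.003,-0.001],"twist": [0,0,0]},{"offset": [-0.006,-0.003,0],"twist": [0,0,0]},{"offset": [-0.005,-0.0045,0],"twist": [0,0,0]},{"offset": [-0.0045,-0.0055,0],"twist": [0,0,0]}]'

```text
t: 9.13
ee_pos: [586.3, -81.9, 210.3]
orientation: [-2.271, -2.164, 0.004]
ft_force: [0.8, 0.7, 0.3]
width: 0.5
```

```bash
python3 -c "
from h import *
arc(1.76,0.3,10)
"
```

```text
t 9.13 tcp [586.3 -81.9 210.3] tip [585.3 -81.5  28.3] jaw -2.77 zax [-0.005  0.002 -1.   ] F [0.8 0.7 0.3] w 0.5 q [-0.16  0.65  1.79  0.    0.7  -0.11]
1.61 [582.2 -81.1  29. ] [0.0002, -0.0032, -0.0007]
1.47 [577.8 -83.1  29. ] [-0.0022, -0.0043, 0.0]
1.32 [573.7 -84.6  29. ] [-0.0017, -0.004, 0.0]
1.18 [569.2 -85.6  29. ] [-0.0012, -0.0045, 0.0]
1.03 [564.3 -86.   29. ] [-0.0006, -0.0049, 0.0]
0.88 [559.1 -85.5  29. ] [0.0002, -0.0052, 0.0]
0.74 [553.8 -84.   29. ] [0.0012, -0.0053, 0.0]
0.59 [548.7 -81.6  29. ] [0.0021, -0.0053, 0.0]
0.45 [543.8 -78.2  29. ] [0.0032, -0.005, 0.0]
0.3 [539.5 -73.9  29. ] [0.0041, -0.0045, 0.0]
```

send_rows --rows '[{"offset": [0,-0.0035,-0.0005],"twist": [0,0,0]},{"offset": [-0.0015,-0.0045,0],"twist": [0,0,0]},{"offset": [-0.0015,-0.004,0],"twist": [0,0,0]},{"offset": [-0.001,-0.0045,0],"twist": [0,0,0]},{"offset": [-0.0005,-0.005,0],"twist": [0,0,0]}]'

```text
t: 9.55
ee_pos: [562.4, -87.4, 212.3]
orientation: [-2.275, -2.163, 0.001]
ft_force: [0.8, -0.8, -0.8]
width: 1.0
```

```bash
python3 -c "
from h import *
im,d,i=shot('wrist','w8.png')
arc(1.03,0.15,6)
"
```

```text
t 9.6 tcp [561.4 -87.3 212.1] tip [560.6 -87.   30.1] jaw -2.9 zax [-0.004  0.001 -1.   ] F [-1.1  0.3  0.6] w 0.5 q [-0.18  0.63  1.85  0.    0.67 -0.13]
0.88 [559.1 -85.5  29. ] [0.0015, -0.0016, 0.0011]
0.74 [553.8 -84.   29. ] [0.0012, -0.0054, 0.0]
0.59 [548.6 -81.6  29. ] [0.0022, -0.0053, 0.0]
0.44 [543.7 -78.2  29. ] [0.0032, -0.005, 0.0]
0.3 [539.4 -73.8  29. ] [0.0042, -0.0045, 0.0]
0.15 [535.9 -68.5  29. ] [0.0051, -0.0038, 0.0]
```

View pics/w8.png

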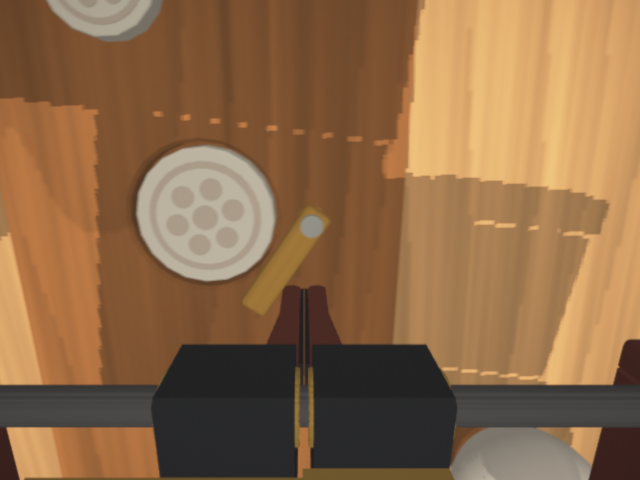

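Picture 8 shows the bar turned to about 0.95 rad, from (312,226) to (255,305), with the fingertip on its free side. The medallion is still seated at (205,214).

send_rows --rows '[{"offset": [0.0015,-0.0035,0.001],"twist": [0,0,0]},{"offset": [0.0015,-0.0045,0.0005],"twist": [0,0,0]},{"offset": [0.002,-0.005,0],"twist": [0,0,0]},{"offset": [0.003,-0.0045,0],"twist": [0,0,0]},{"offset": [0.004,-0.004,0],"twist": [0,0,0]}]'

```text
t: 10.02
ee_pos: [538.8, -73.3, 210.7]
orientation: [-2.275, -2.163, 0.002]
ft_force: [1.8, -0.1, 0.2]
width: 0.6
```

```bash
python3 -c "
from h import *
im,d,i=shot('wrist','w9.png')
arc(0.3,0.0,4)
w=pts(d,i,np.ones((480,640),bool))
s=w[(abs(w[:,2]-37)<4)&(np.hypot(w[:,0]-567,w[:,1]+47)<55)&(w[:,1]>-75)]
c=s[:,:2].mean(0);b=np.linalg.svd(s[:,:2]-c,full_matrices=False)[2][0];print(c,b,'a',np.arctan(b[1]/b[0])-np.radians(YAW),len(s))
"
```

```text
t 10.07 tcp [537.9 -72.6 210.5] tip [537.1 -72.3  28.5] jaw -2.87 zax [-0.005  0.002 -1.   ] F [-0.1 -0.   0.2] w 0.7 q [-0.16  0.6   1.91  0.    0.63 -0.11]
0.22 [537.6 -71.3  29. ] [0.001, 0.0004, -0.0005]
0.15 [535.9 -68.5  29. ] [0.0027, -0.0019, 0.0]
0.08 [534.4 -65.5  29. ] [0.0029, -0.0016, 0.0]
0.0 [533.2 -62.4  29. ] [0.0031, -0.0013, 0.0]
[545.95659175 -50.34790714] [-0.97025633 -0.24207985] a 0.2933781078498141 3849
```

View pics/w9.png

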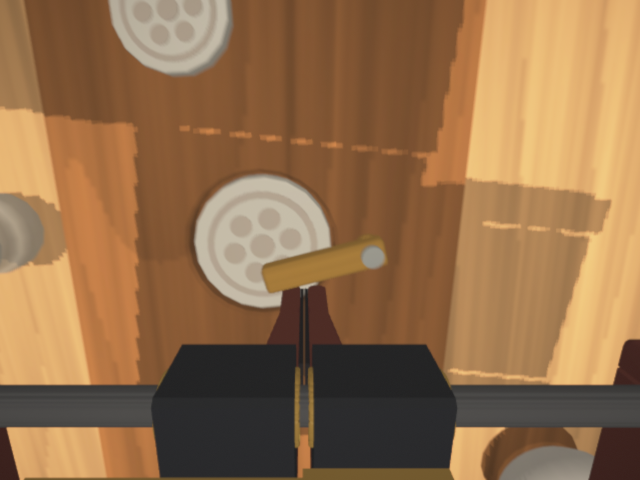

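Picture 9 shows the bar from (373,257) to (264,280), with about 0.2 rad still to go. It already lies over the medallion, which is centred at (262,245).

send_rows --rows '[{"offset": [0.002,-0.0003,0],"twist": [0,0,0]},{"offset": [0.002,-0.0003,0],"twist": [0,0,0]},{"offset": [0.002,-0.0003,0],"twist": [0,0,0]},{"offset": [0.0015,0,0],"twist": [0,0,0]},{"offset": [0,0,0],"twist": [0,0,0]}]'

```text
t: 10.48
ee_pos: [536.6, -63.4, 210.3]
orientation: [-2.271, -2.163, 0.006]
ft_force: [-1.1, -1.0, 0.7]
width: 0.5
```

```bash
cat > bar.py <<'E'
from h import *
im,d,i=shot('wrist','w%d.png'%int(ctrl.get_obs()['t']*100))
st()
hsv=cv2.cvtColor(im,cv2.COLOR_BGR2HSV)
m=((hsv[...,0]>14)&(hsv[...,0]<30)&(hsv[...,1]>130)).astype(np.uint8)
c0=proj((548,-47,36),i);w=np.zeros_like(m);cv2.circle(w,tuple(int(v) for v in c0),80,1,-1)
w[285:]=0
m&=w;m=cv2.morphologyEx(m,cv2.MORPH_OPEN,np.ones((5,5)))
c=max(cv2.findContours(m,0,2)[0],key=cv2.contourArea)
b=cv2.boxPoints(cv2.minAreaRect(c))
q=np.array([onplane(x,i,36)[:2] for x in b]);e=[q[1]-q[0],q[2]-q[1]];l=[np.linalg.norm(x) for x in e]
u=e[int(np.argmax(l))];print(q.round(1).tolist(),np.round(l,1),'a',np.arctan(u[1]/u[0])-np.radians(YAW),b.round(0).tolist())
E
python3 bar.py
```

```text
t 10.53 tcp [536.7 -63.5 210.3] tip [535.5 -63.2  28.3] jaw -2.79 zax [-0.007  0.002 -1.   ] F [ 0.5  0.4 -0.8] w 0.4 q [-0.14  0.6   1.91  0.    0.63 -0.09]
[[522.5, -36.9], [573.1, -37.6], [573.6, -49.4], [521.9, -48.7]] [50.6 11.8] a 0.03399973188204043 [[269.0, 260.0], [394.0, 256.0], [394.0, 283.0], [270.0, 287.0]]
```

send_rows --rows '[{"offset": [-0.005,0,0],"twist": [0,0,0]},{"offset": [-0.01,0,-0.002],"twist": [0,0,0]},{"offset": [-0.015,0,-0.01],"twist": [0,0,0]},{"offset": [-0.015,0,-0.025],"twist": [0,0,0]},{"offset": [-0.015,0,-0.035],"twist": [0,0,0]}]'

```text
t: 10.95
ee_pos: [532.2, -125.2, 278.1]
orientation: [-2.259, -2.16, 0.016]
ft_force: [-0.0, 0.3, 0.5]
width: 0.8
```

send_rows --rows '[{"offset": [-0.02,0,-0.03],"twist": [0,0,0]},{"offset": [-0.02,0,-0.03],"twist": [0,0,0]},{"offset": [-0.01,0,-0.015],"twist": [0,0,0]},{"offset": [0,0,0],"twist": [0,0,0]},{"offset": [0,0,0],"twist": [0,0,0]}]'

```text
t: 11.37
ee_pos: [531.2, -185.0, 363.6]
orientation: [-2.272, -2.161, 0.009]
ft_force: [-0.7, -0.1, 0.2]
width: -0.1
```

```bash
python3 bar.py; python3 - <<'E'
from h import *
im,d,i=shot('wrist','wf.png')
c=proj((521,-46,23),i);print('recess px',c,'pivot px',proj((567,-48,36),i))
hsv=cv2.cvtColor(im,cv2.COLOR_BGR2HSV)
w=pts(d,i,(hsv[...,1]<70)&(np.hypot(*(np.mgrid[:480,:640]-c[::-1,None,None]))<45))
w=w[abs(w[:,2]-24)<4];print('medallion plane',plane(w))
im,d,i=shot('top','topf.png');hsv=cv2.cvtColor(im,cv2.COLOR_BGR2HSV)
print('S',circ(im,i,(267.5,271.5),34,16,hsv[...,1]<70))
f=cv2.imread('pics/wf.png');cv2.imwrite('pics/final.png',np.hstack([cv2.resize(f,(400,300)),cv2.resize(im[170:370,190:457],(400,300))]))
E
```

```text
t 11.42 tcp [ 531.3 -184.8  363.3] tip [ 529.8 -184.8  181.3] jaw -2.85 zax [-0.008  0.    -1.   ] F [ 0.4 -0.2  0.9] w 0.7 q [-0.36  0.39  1.8  -0.    0.96 -0.3 ]
[[522.7, -39.2], [568.0, -41.6], [567.8, -54.7], [521.9, -52.3]] [45.3 13.1] a -0.003714898832885151 [[285.0, 23.0], [351.0, 23.0], [351.0, 44.0], [285.0, 44.0]]
recess px [285.4436514   38.97932579] pivot px [351.15807636  34.59598115]
medallion plane (array([-3.0000e-03,  5.0000e-03,  2.3401e+01]), array([518.1, -46. ,  23.4]), 4582)
S (array([267.24100719, 271.21582734]), np.int64(278), array([498.15896225,  43.7822414 ,  34.        ]))
```

View pics/final.png

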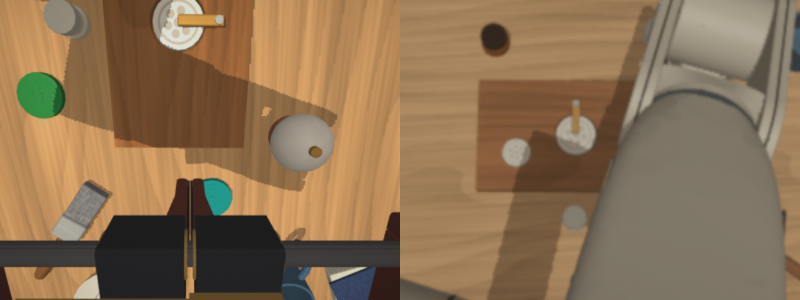

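The last picture (wrist view on the left, top view on the right) shows the button lying across the middle of the seated medallion. The small medallion hasn't moved and the hand is clear.

```bash
python3 -c "
from workcell import ctrl
print(ctrl.close_job())"
```

```text
the job is handed in; nothing more can be done
None
```

I pushed the large white medallion along the plaque with both fingertips until it dropped into the recess. Then I turned the brass button round to point across its middle with the closed fingertips, backed the hand away and handed the job in at about 11.5 s of the 67 s.

**Medallion:** it lies flat, with a measured tilt of at most 0.005. Its top reads about 23.4 mm with the rosette; an earlier depth reading, which included the rosette, gave 24.4 mm. The plaque top read 24.75 mm in that earlier picture, so the medallion sits below the top, as it should.

**Button:** the two angle readings were 0.03 rad with the fingertip still on it and about 0.00 rad from further back. Both put it across the medallion's centre, so I made no further correction.

**Everything else:** the small medallion is within 0.1 mm of where it started. The other bystanders looked undisturbed where they showed in the last pictures, but the arm hid part of the top view. The measured wrist force never passed about 3 N, and the fingertips finished about 180 mm above the table, touching nothing.

**Disagreements:** some wrist pictures taken just after a move were 3–5 mm off the top camera. Those taken after the arm had settled agreed to about 2 mm.

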